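# Gather the flask caps in the tote's orange corner

### The arm

A 6-joint arm with a two-finger parallel gripper is mounted at the origin on the work surface. World frame = base frame: x ahead of the robot, y to its left, z up, the work surface at z = 0. Lengths are in m, angles in rad, forces in N, time in s.
With the tool pointing down it reaches from about 0.225 to 0.875 m from the base axis. Payload 3.4 kg.
Tool frame: the origin (TCP) lies between the finger pads; the fingertips stand 14 mm ahead of it and the grasp point (between the pads) lies 5 mm behind it (r.tips_ahead is the distance from the TCP to the fingertips, in m); z points along the fingers, x is the direction in which the jaws open and shut, and the axes are right-handed (so a half turn about z gives the same grasp; the last joint's range is limited). The gripper opens to 85 mm and grips with 20 to 120 N. Pads are 22 mm wide; open, the fingers measure 114 mm over their backs; the gripper's body (76 mm by 85 mm) begins 54 mm behind the grasp point. The pads swing forward as they close: fully open they stand 13 mm farther back than shut.
Start: joints at [1.173, 0.276, 1.505, -0, 1.361, -0.121], TCP at [0.157, 0.553, 0.245] pointing down, gripper open.
Joint ranges: [-2.89, 2.89], [-0.75, 2.08], [0.22, 2.7], [-1.18, 4.32], [0.11, 2.71], [-2.7, 2.7]. Speed limits (rad/s): [2.57, 2.57, 3.14, 3.14, 3.14, 3.14].

### API

Orientations are given as a rotation vector (axis times angle).
In Python, from plant import r gives the robot as it stands.
- The arm moves only by the shell command python3 -m crank 'ROWS'. ROWS is JSON, one flat list of numbers, 7 for each row, row after row: the shift along the tool's x, y, z in m, then the turn, a rotation vector about the tool's x, y, z in degrees, then the opening, from 0 (shut) to 1 (fully open). A call has 1 to 5 rows; each row is the pose to reach, as a shift and turn from the pose commanded when the call began, along the tool's axes at that moment; what a row does not reach only later rows make up. A row lasts 1/8 s, in which the tool goes at most 62.5 mm and 10.7 degrees, less where a joint would pass 70% of its speed; a pose out of reach is approached as far as the arm can. A call with a gripper value outside its range is refused whole. The fingers move at their own pace and stop on an object; the grip force is fixed at half the most. Time passes only in rows, so rows that repeat a pose let the fingers close. It gives the time, the measured TCP pose, the force and the opening at its end, in the units of the state.
- r.state(): the state, without advancing time (a new reading comes with each control period).
- r.snapshot(name): name is "scene" or "side" or "wrist"; returns the picture (480x640x3 uint8, red, green, blue); there is no depth.
- r.camera_info(name): a dict with "K" (3x3 intrinsics, pixels), "R" (3x3) and "t" (3): a world point X has camera coordinates R X + t; the wrist camera has in their place "mount" (4x4, takes a point from camera to tool coordinates, whose origin is the TCP and whose axes are the tool frame's). Camera axes: x right, y down, z forward; pixel columns grow to the right and rows downward; lengths in m; the calibration is good to about 2 mm. A picture is of the moment at which its call begins: read the wrist's pose just before it. camera_info takes no time and is no camera call.
- r.job_done(): hands the job in, once; it reports no verdict.
The state is a dict: "t": time; "joint_positions": joint angles; "qvel": joint speeds; "tau": joint torques, N m; "tcp_pos": TCP position; "tool_rot": TCP orientation; "contact_force": force on the tool from outside, world axes, zero at the start; "moment": the same for the moment, N m; "grip_width": finger opening in m.
Only numpy, scipy, OpenCV 4.12 (cv2) and the standard library are available. Lean on these libraries where they do the work, as an engineer would, in place of code of your own. Each camera call takes 0.05 s, during which the arm holds its last target.

### The job

Lift the loose grey cover off the white tote and lay it flat, grip up, on the blue mat, let go of it, then take the tote by its blue handle, lift it clear of the bench (at least 3 cm under every corner) and tilt it towards its orange corner by 20 to 45 degrees until all three red caps have slid together into that corner. Finish while holding it so in the air roughly above where it stood, still and tilted, with only the gripper carrying it; spill no cap and leave everything else on the bench where it is.

Things in the scene. Friction and masses are not known exactly. Their poses are not given: they have to be found in the camera images.
- tote: White open plastic tote, loose, 116 mm (its x) x 156 mm (its y) x 48 mm high, walls and floor 4 mm thick. Origin: centre of its underside; z up. A blue handle plate stands outside the middle of its -x wall; at the start that side faces the robot, within 35 degrees. The corner at its +x +y end is orange, on the walls, rim and floor.
- handle (a point): Where to grip the blue handle plate: 67 mm from the tote's origin along -x, 78 mm above its underside; axes as the tote's. The upright plate is 12 mm thick (tote x), 44 mm wide (tote y), its top 94 mm above the underside, 3 mm off the wall; above the rim (48 mm) both faces are free once the cover is off. Tote and caps weigh up to 0.36 kg, centred 60 mm to the +x side of the plate: grip firmly.
- corner (a point): The inside of the orange corner, at floor height: tote (+54, +74, +4) mm. Axes as the tote's. The floor of the tote is 108 x 148 mm inside.
- foot_a (a point): The bottom outer corner of the tote at its (+58, +78, 0) mm. Axes as the tote's.
- foot_b (a point): The bottom outer corner of the tote at its (+58, -78, 0) mm. Axes as the tote's.
- foot_c (a point): The bottom outer corner of the tote at its (-58, +78, 0) mm. Axes as the tote's.
- foot_d (a point): The bottom outer corner of the tote at its (-58, -78, 0) mm. Axes as the tote's.
- lid: Grey loose cover that lies on the tote's rim at the start: plate 116 x 156 x 4 mm over a plug 102 x 142 x 4 mm that sits inside the rim with 3 mm play all round; about 0.11 kg, nothing latches it. Origin: centre of the plug's underside (44 mm above the tote's underside while it is on); z up, x and y along the tote's. Laid flat on the mat, its origin is at 3 mm height.
- lid_grip (a point): A point in the cover's black bar grip, where to take it: 30 mm above the cover's origin. The bar runs along the cover's x, 44 mm long, 14 mm wide (along y), from 8 to 42 mm above the cover's origin.
- mat: Blue clean mat, fixed on the bench on the robot's left or right, 220 mm (x) x 180 mm (y), 3 mm thick. Origin: centre of its underside.
- cap0: Red flask screw cap with a white top, 24 mm diameter, 17 mm high, 12 g, loose on the tote's floor, standing upright, away from the orange corner and hidden by the cover at the start. Origin: centre of its underside. It slides on the tote's floor once that slopes by 10 to 14 degrees, and freely at 25 or more.
- cap1: Red flask screw cap with a white top, 24 mm diameter, 17 mm high, 12 g, loose on the tote's floor, standing upright, away from the orange corner and hidden by the cover at the start. Origin: centre of its underside. It slides on the tote's floor once that slopes by 10 to 14 degrees, and freely at 25 or more.
- cap2: Red flask screw cap with a white top, 24 mm diameter, 17 mm high, 12 g, loose on the tote's floor, standing upright, away from the orange corner and hidden by the cover at the start. Origin: centre of its underside. It slides on the tote's floor once that slopes by 10 to 14 degrees, and freely at 25 or more.
- rack: Fixed green tube rack, 200 mm (x) x 100 mm (y), tubes up to 102 mm high, on the other side from the mat. Origin: centre of its underside. Leave alone.
- flask_a: Clear lying culture flask with an orange cap, 84 x 42 x 24 mm, loose, behind the tote. Origin near the middle of its underside. Leave alone.
- flask_b: Another such culture flask, behind the tote. Leave alone.
- medium: Amber bottle with an orange cap, 64 mm diameter, 130 mm high, loose, behind the tote. Origin: centre of its underside. Leave alone.
- beaker: Glass beaker, 60 mm diameter, 80 mm high, loose, behind and left. Origin: centre of its underside. Leave alone.
- jar: White jar with a blue lid, 56 mm diameter, 70 mm high, loose, near the robot on its left. Origin: centre of its underside. Leave alone.
Mind the look-alikes: they are no part of the job. Leave any pink look-alike of the tote alone.

How it is judged:
By the outcome, as a careful person would: the job done as asked, in the order asked, and still so for the second after the job is handed in, while the arm keeps its last pose, push and grip.
It also fails if it takes over 51 s, if anything falls off the work surface, if the arm or the gripper's body presses on something with over 40 N, if the wrist force passes 120 N, or if a joint passes its speed limit or range.

## Working session

There is one attempt and no reset: what is moved stays moved. The work goes in short steps, Python scripts to look and compute and a shell command to move; the robot and the scene stay as the last step left them, time stands still between calls to the robot, and variables do not carry over. Pictures are saved under pics/ and viewed, and the job is handed in when it is done.

```bash
ls; mkdir -p pics; python3 - <<'E'
from plant import r
import cv2
print(r.state())
for n in ["scene","side","wrist"]:
    cv2.imwrite(f"pics/{n}0.png",r.snapshot(n)[:,:,::-1])
    print(n,r.camera_info(n))
E
```

```text
pics
{'t': 0.0, 'joint_positions': array([ 1.17301516e+00,  2.76604903e-01,  1.50615456e+00, -1.21043221e-05,
        1.36070019e+00, -1.21001551e-01]), 'qvel': array([-0.00034423,  0.00055564,  0.0022528 , -0.00037916, -0.00200603,
       -0.00022185]), 'tau': array([ 7.07000381e-04, -4.16780698e+01, -2.45806664e+01,  9.76128763e-05,
        1.09480342e-02,  3.58901116e-05]), 'tcp_pos': array([0.15693382, 0.55263617, 0.24442551]), 'tool_rot': array([ 2.50588836,  1.89318999, -0.00252613]), 'contact_force': array([ 0.43712802, -0.13239234, -0.54710093]), 'moment': array([-0.03496455, -0.0094107 ,  0.01803854]), 'grip_width': 0.08507245117440279}
scene {'K': array([[574.05569978,   0.        , 326.0149431 ],
       [  0.        , 574.05569978, 236.82477677],
       [  0.        ,   0.        ,   1.        ]]), 'R': array([[ 0.26773699,  0.96342558, -0.01131605],
       [ 0.53471447, -0.15834735, -0.83006419],
       [-0.80149694,  0.21618803, -0.55755304]]), 't': array([-0.13840954, -0.21245046,  1.79873975])}
side {'K': array([[622.65478179,   0.        , 318.41796461],
       [  0.        , 622.65478179, 241.44446823],
       [  0.        ,   0.        ,   1.        ]]), 'R': array([[ 0.8268612 , -0.56229922,  0.01096091],
       [-0.30280366, -0.46152712, -0.8338481 ],
       [ 0.47393089,  0.68615764, -0.55188513]]), 't': array([-0.37273586,  0.20117914,  1.04246959])}
wrist {'K': array([[386.21213563,   0.        , 315.5590377 ],
       [  0.        , 386.21213563, 235.24266061],
       [  0.        ,   0.        ,   1.        ]]), 'mount': array([[ 9.99998877e-01, -3.84412948e-04,  1.44856308e-03,
        -3.44591751e-04],
       [-8.38237486e-05,  9.50685879e-01,  3.10155369e-01,
        -8.01033542e-02],
       [-1.49635620e-03, -3.10155142e-01,  9.50684779e-01,
        -1.28258370e-01],
       [ 0.00000000e+00,  0.00000000e+00,  0.00000000e+00,
         1.00000000e+00]])}
```

View pics/scene0.png

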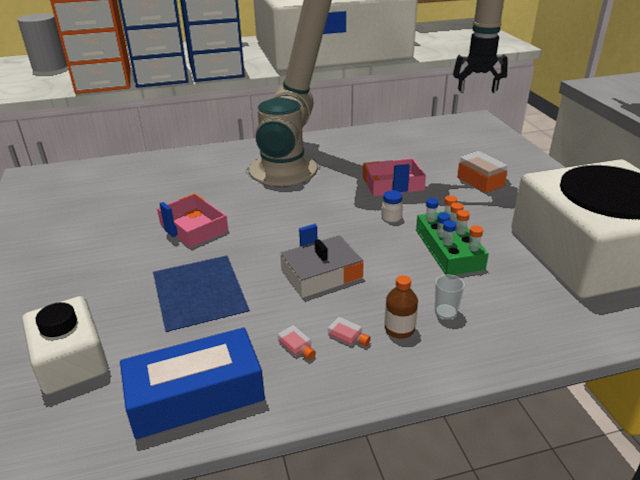

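View pics/side0.png

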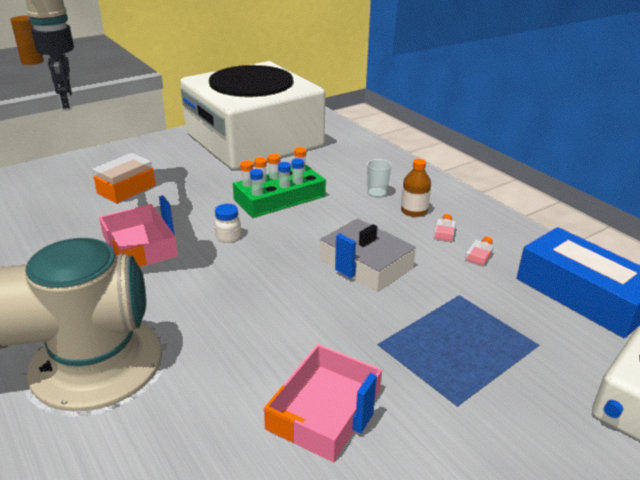

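View pics/wrist0.png

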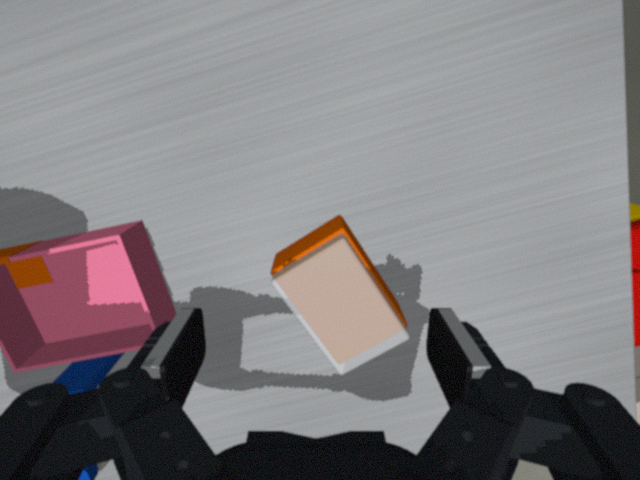

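The scene view shows the white tote with its cover near (322,265), the blue handle at (308,236) and the orange corner at (353,271). The mat is at (200,291). I'll enlarge these areas.

```bash
python3 - <<'E'
import cv2
a=cv2.imread("pics/scene0.png")[215:305,265:380]
b=cv2.imread("pics/side0.png")[210:300,310:425]
cv2.imwrite("pics/cs.png",cv2.resize(a,None,fx=6.5,fy=6.5,interpolation=cv2.INTER_CUBIC))
cv2.imwrite("pics/cd.png",cv2.resize(b,None,fx=6.5,fy=6.5,interpolation=cv2.INTER_CUBIC))
E
```

```text
(no output)
```

View pics/cs.png

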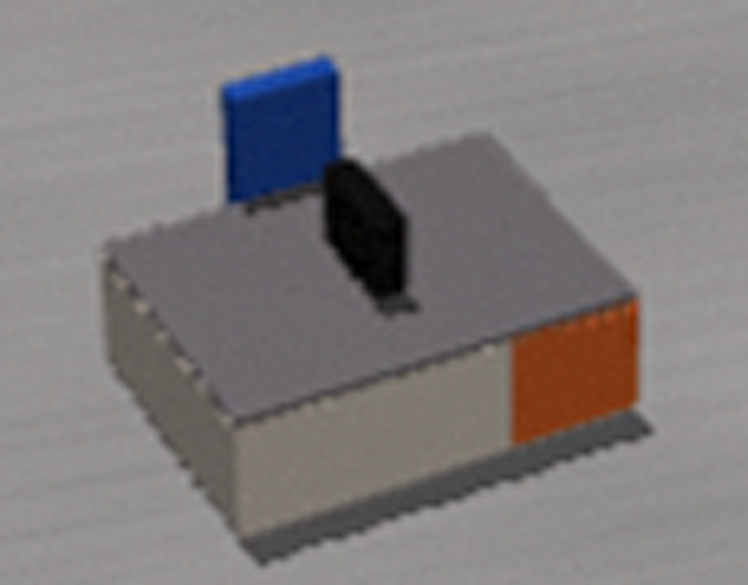

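View pics/cd.png

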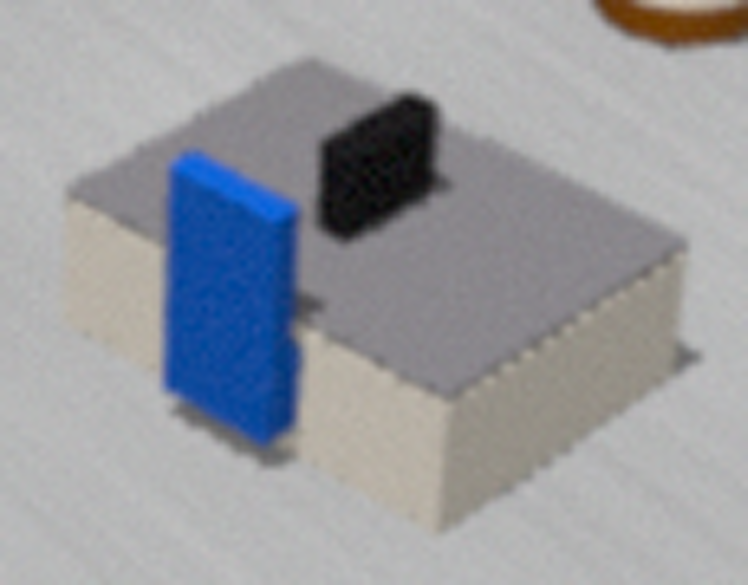

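```bash
cat > h.py <<'E'
import numpy as np, cv2
from scipy.optimize import least_squares
from scipy.spatial.transform import Rotation as Rt
from plant import r
C={n:r.camera_info(n) for n in("scene","side","wrist")}
def wcam(pos,rot):
    M=np.array(C["wrist"]["mount"]);T=np.eye(4);T[:3,:3]=Rt.from_rotvec(rot).as_matrix();T[:3,3]=pos
    W=np.linalg.inv(T@M);return dict(K=C["wrist"]["K"],R=W[:3,:3],t=W[:3,3])
def proj(c,X):
    X=np.atleast_2d(X);p=X@np.array(c["R"]).T+c["t"];q=p@np.array(c["K"]).T;return q[:,:2]/q[:,2:]
def onplane(c,uv,z):
    R=np.array(c["R"]);o=-R.T@c["t"];d=R.T@np.linalg.solve(c["K"],[uv[0],uv[1],1]);return o+d*(z-o[2])/d[2]
def fit(obs,z0=0,x0=(0.5,0,0)):
    # obs: list (cam, local pt m, uv)
    def f(p):
        R=Rt.from_euler('z',p[2]).as_matrix()
        return np.concatenate([proj(c,R@np.array(X)+[p[0],p[1],z0])[0]-uv for c,X,uv in obs])
    s=least_squares(f,x0);return s.x,np.round(s.fun.reshape(-1,2),1)
E
python3 - <<'E'
from h import *
mm=lambda *a:np.array(a)/1000
sc=lambda u,v:np.array([265+(u+.5)/6.5-.5,215+(v+.5)/6.5-.5])
sd=lambda u,v:np.array([310+(u+.5)/6.5-.5,210+(v+.5)/6.5-.5])
S,D=C["scene"],C["side"]
obs=[(S,mm(-58,-78,52),sc(108,243)),(S,mm(58,-78,52),sc(236,420)),(S,mm(-58,78,52),sc(490,135)),(S,mm(58,78,52),sc(636,295)),
(S,mm(58,-78,0),sc(240,535)),(S,mm(58,78,0),sc(636,403)),(S,mm(-58,-78,0),sc(112,362)),
(D,mm(-58,-78,52),sd(447,397)),(D,mm(-58,78,52),sd(68,192)),(D,mm(58,-78,52),sd(687,243)),(D,mm(58,78,52),sd(312,58)),
(D,mm(-58,-78,0),sd(440,532)),(D,mm(-58,78,0),sd(66,325)),(D,mm(58,-78,0),sd(682,360))]
for o in (obs,obs[:7],obs[7:]):
    p,e=fit(o);print(p,np.degrees(p[2]));print(e.tolist())
p,e=fit(obs)
R=Rt.from_euler('z',p[2]).as_matrix()
for n,X in(("grip",(0,0,74)),("handle",(-67,0,78))):print(n,R@mm(*X)+[p[0],p[1],0])
for uv in((155,274),(234,258),(247,308),(166,327)):print("mat",onplane(S,uv,.003))
for uv in((380,344),(460,296),(538,346),(458,401)):print("mat side",onplane(D,uv,.003))
E
```

```text
[ 0.55420054 -0.02242273  0.20093119] 11.512509315658129
[[-1.7, 0.4], [-0.3, 0.5], [-1.2, -0.5], [0.3, -0.1], [-0.1, 1.2], [-0.2, 1.3], [-1.0, -0.1], [0.2, -1.0], [-0.5, -1.4], [0.2, -1.4], [-0.5, -1.6], [-0.4, -0.1], [-0.5, -1.0], [-1.5, 1.7]]
[ 0.55296867 -0.02057647  0.19026538] 10.901403519385473
[[-0.9, -0.3], [-0.0, -0.1], [-0.3, -0.7], [0.9, -0.3], [0.2, 0.6], [0.3, 1.1], [-0.3, -0.8]]
[ 0.55338196 -0.02466452  0.20545574] 11.771746689730266
[[0.8, -0.3], [-0.2, -0.7], [0.7, -0.8], [-0.3, -1.0], [0.2, 0.6], [-0.2, -0.3], [-1.0, 2.2]]
grip [ 0.55420054 -0.02242273  0.074     ]
handle [ 0.4885485  -0.03579471  0.078     ]
mat [ 0.44762923 -0.3987826   0.003     ]
mat [ 0.43626224 -0.21076841  0.003     ]
mat [ 0.62922406 -0.20938845  0.003     ]
mat [ 0.64151511 -0.38186858  0.003     ]
mat side [ 0.4220747  -0.23236667  0.003     ]
mat side [ 0.63471931 -0.21291792  0.003     ]
mat side [ 0.64803726 -0.3882037   0.003     ]
mat side [ 0.44231926 -0.40116515  0.003     ]
```

```bash
cat >> h.py <<'E'
def goal(pos,Rg,flip=True):
    s=r.state();Rc=Rt.from_rotvec(s["tool_rot"]);Rg=Rt.from_matrix(Rg)
    out=[]
    for k in (0,1) if flip else (0,):
        G=Rg*Rt.from_euler('z',np.pi*k)
        d=Rc.inv()*G;out.append((d.magnitude(),d.as_rotvec(degrees=True),k))
    out.sort(key=lambda o:o[0])
    sh=Rc.inv().apply(np.array(pos)-s["tcp_pos"])
    print("t",round(s["t"],2),"tcp",s["tcp_pos"].round(4),"q",s["joint_positions"].round(2),"F",s["contact_force"].round(1),"w",round(s["grip_width"],4))
    print("shift",sh.round(4),"dist",np.linalg.norm(sh).round(3))
    for o in out:print("turn",o[1].round(2),"mag",np.degrees(o[0]).round(1),"flip",o[2])
def down(yaw): # tool z down, tool x at yaw (rad)
    x=np.array([np.cos(yaw),np.sin(yaw),0]);z=np.array([0,0,-1.]);return np.c_[x,np.cross(z,x),z]
E
python3 - <<'E'
from h import *
goal((0.554,-0.0225,0.22),down(np.radians(11.4+90)))
E
```

```text
t 0.15 tcp [0.157  0.5528 0.2446] q [ 1.17  0.28  1.51  0.    1.36 -0.12] F [-0.1  0.7 -0.4] w 0.0853
shift [-0.4448  0.5391  0.0252] dist 0.699
turn [ -0.03   0.08 -27.26] mag 27.3 flip 0
turn [1.1000e-01 4.0000e-02 1.5274e+02] mag 152.7 flip 1
```

```bash
python3 -m crank '[-0.44,0.54,0,0,0,-27,1,-0.44,0.54,0,0,0,-27,1,-0.44,0.54,0,0,0,-27,1,-0.44,0.54,0,0,0,-27,1,-0.44,0.54,0,0,0,-27,1]'; python3 - <<'E'
from h import *
goal((0.554,-0.0225,0.22),down(np.radians(11.4+90)))
E
```

```text
t: 0.78
tcp_pos: [0.3331, 0.3014, 0.2453]
tool_rot: [1.994, 2.427, 0.001]
contact_force: [1.4, 1.2, -0.1]
grip_width: 0.0855
t 0.78 tcp [0.3331 0.3014 0.2453] q [ 0.58  0.08  1.75 -0.    1.31 -1.19] F [ 1.4  1.2 -0.1] w 0.0855
shift [-0.3606  0.1539  0.0253] dist 0.393
turn [ 0.03 -0.01 -0.23] mag 0.2 flip 0
turn [-1.0000e-02 -5.0000e-02  1.7977e+02] mag 179.8 flip 1
```

```bash
python3 -m crank '[-0.36,0.154,0.02,0,0,0,1,-0.36,0.154,0.02,0,0,0,1,-0.36,0.154,0.02,0,0,0,1,-0.36,0.154,0.02,0,0,0,1,-0.36,0.154,0.02,0,0,0,1]'; python3 - <<'E'
from h import *
goal((0.554,-0.0225,0.22),down(np.radians(11.4+90)))
E
```

```text
t: 1.4
tcp_pos: [0.5091, 0.0434, 0.2292]
tool_rot: [-1.996, -2.426, -0.001]
contact_force: [0.6, 0.2, 0.2]
grip_width: 0.0854
t 1.4 tcp [0.5091 0.0434 0.2292] q [-0.05  0.19  1.66  0.    1.29 -1.82] F [0.6 0.2 0.2] w 0.0854
shift [-0.0733  0.0314  0.0092] dist 0.08
turn [ 0.01 -0.03 -0.29] mag 0.3 flip 0
turn [-4.0000e-02 -2.0000e-02  1.7971e+02] mag 179.7 flip 1
```

```bash
python3 -m crank '[-0.073,0.031,0.0,0,0,0,1,-0.073,0.031,0.0,0,0,0,1,-0.073,0.031,0.0,0,0,0,1]'; python3 - <<'E'
from h import *
goal((0.554,-0.0225,0.22),down(np.radians(11.4+90)))
s=r.state()
cv2.imwrite("pics/w1.png",r.snapshot("wrist")[:,:,::-1])
np.save("w1.npy",np.r_[s["tcp_pos"],s["tool_rot"]])
E
```

```text
t: 1.78
tcp_pos: [0.5527, -0.0208, 0.2287]
tool_rot: [-1.996, -2.423, 0.0]
contact_force: [0.0, -0.8, 0.2]
grip_width: 0.0852
t 1.77 tcp [ 0.5527 -0.0208  0.2287] q [-0.16  0.25  1.58  0.    1.31 -1.93] F [ 0.  -0.8  0.2] w 0.0852
shift [-0.0019  0.001   0.0087] dist 0.009
turn [-0.08 -0.07 -0.36] mag 0.4 flip 0
turn [-1.2000e-01  1.3000e-01  1.7964e+02] mag 179.6 flip 1
```

View pics/w1.png

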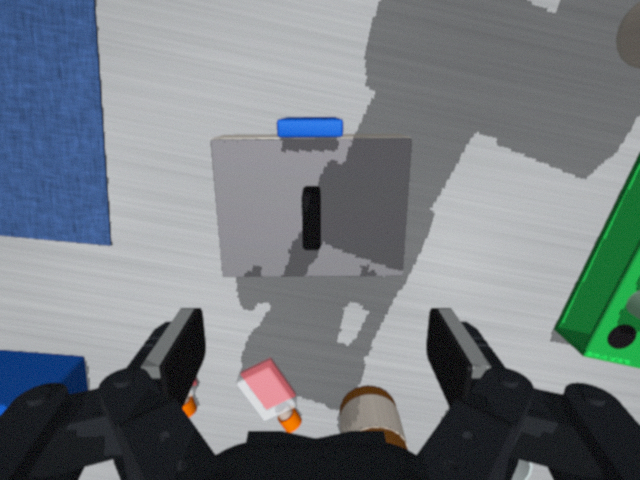

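The wrist view shows the cover's corners near (211,139), (412,139), (405,270) and (222,277), the bar at (311,218) and the handle top at (310,126). I'll zoom in to measure.

```bash
python3 - <<'E'
import cv2
a=cv2.imread("pics/w1.png")
cv2.imwrite("pics/w1c.png",cv2.resize(a[105:295,195:430],None,fx=3.4,fy=3.1,interpolation=cv2.INTER_CUBIC))
E
```

```text
(no output)
```

View pics/w1c.png

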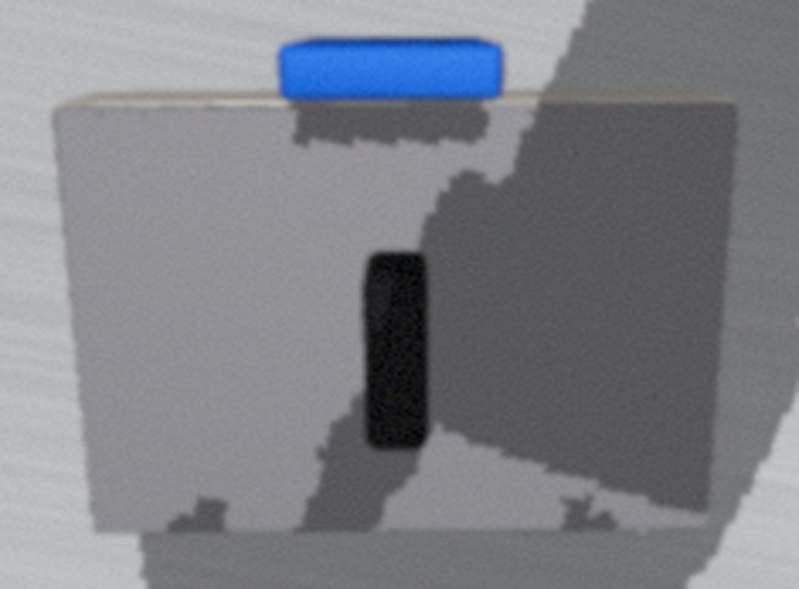

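```bash
python3 - <<'E'
from h import *
w=np.load("w1.npy");W=wcam(w[:3],w[3:])
mm=lambda *a:np.array(a)/1000
c=lambda u,v:np.array([195+(u+.5)/3.4-.5,105+(v+.5)/3.1-.5])
obs=[(W,mm(-58,-78,52),c(55,107)),(W,mm(-58,78,52),c(736,103)),(W,mm(58,78,52),c(710,529)),(W,mm(58,-78,52),c(97,530)),
(W,mm(-22,-7,86),c(368,254)),(W,mm(-22,7,86),c(428,254)),(W,mm(22,7,86),c(428,447)),(W,mm(22,-7,86),c(368,447)),
]
p,e=fit(obs);print(p,np.degrees(p[2]));print(e.tolist())
p,e=fit(obs[4:]);print(p,np.degrees(p[2]))
for z,u in((.094,(281,99)),(.094,(502,99)),(.094,(285,43)),(.094,(500,43))):
    X=onplane(W,c(*u),z);d=X[:2]-p[:2];a=np.radians(11.2);print(X, d@[np.cos(a),np.sin(a)],d@[-np.sin(a),np.cos(a)])
# mat edge: pts at (97,0)?,(111,244),(0,236)
for u in((97,30),(104,130),(111,243),(60,240),(5,237)):print(onplane(W,u,.003))
E
```

```text
[ 0.54999062 -0.02360416  0.19954282] 11.432961491453078
[[-1.3, -3.0], [2.0, -3.2], [0.0, -1.4], [-1.2, -0.4], [-1.2, 4.1], [0.8, 3.9], [0.9, -0.2], [-0.2, -0.0]]
[ 0.54849448 -0.02397085  0.18993091] 10.882239379180803
[ 0.49559451 -0.05724232  0.094     ] -0.05835496217214737 -0.022362827310662033
[ 0.48736886 -0.01504443  0.094     ] -0.05822768010061512 0.020629117606836642
[ 0.48415467 -0.05833586  0.094     ] -0.06978933713719983 -0.021213529590548747
[ 0.47625794 -0.0178535   0.094     ] -0.06967261369824733 0.02003166262207588
[ 0.44742737 -0.22335959  0.003     ]
[ 0.52671711 -0.21571864  0.003     ]
[ 0.63265767 -0.20638975  0.003     ]
[ 0.63892099 -0.25477309  0.003     ]
[ 0.64587979 -0.30664459  0.003     ]
```

```bash
python3 - <<'E'
from h import *
goal((0.551,-0.0235,0.071),down(np.radians(11.3+90)),False)
E
```

```text
t 1.82 tcp [ 0.5519 -0.0197  0.2289] q [-0.16  0.25  1.58  0.    1.31 -1.93] F [ 0.7  0.5 -0.2] w 0.0859
shift [-0.0039 -0.0014  0.1579] dist 0.158
turn [-0.09 -0.1  -0.18] mag 0.2 flip 0
```

```bash
python3 -m crank '[-0.003,-0.001,0.05,0,0,0,1,-0.003,-0.001,0.095,0,0,0,1,-0.003,-0.001,0.13,0,0,0,1,-0.003,-0.001,0.147,0,0,0,1,-0.003,-0.001,0.147,0,0,0,1]'; python3 - <<'E'
from h import *
goal((0.551,-0.0235,0.071),down(np.radians(11.3+90)),False)
cv2.imwrite("pics/s2.png",np.hstack([cv2.resize(r.snapshot("scene")[190:310,250:400],None,fx=2.6,fy=2.6),cv2.resize(r.snapshot("side")[190:310,290:440],None,fx=2.6,fy=2.6)])[:,:,::-1])
E
```

```text
t: 2.45
tcp_pos: [0.5502, -0.0213, 0.0815]
tool_rot: [-1.99, -2.426, 0.002]
contact_force: [0.1, 0.2, 0.6]
grip_width: 0.0852
t 2.45 tcp [ 0.5502 -0.0213  0.0815] q [-0.17  0.38  1.79  0.    0.97 -1.93] F [0.1 0.2 0.6] w 0.0852
shift [-0.0023  0.0004  0.0105] dist 0.011
turn [-0.2  -0.11 -0.03] mag 0.2 flip 0
```

View pics/s2.png

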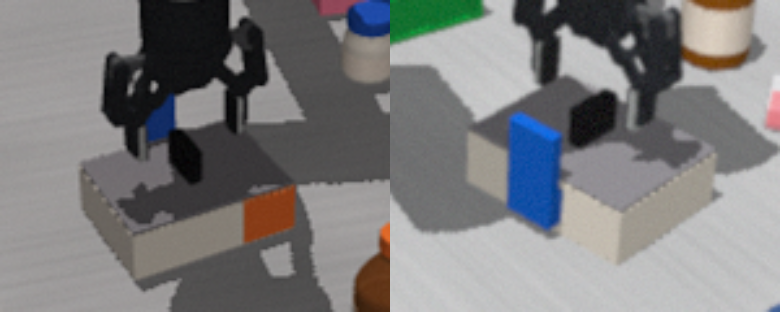

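The fingers straddle the black bar, so I'll go down the last bit and close.

```bash
python3 -m crank '[-0.002,0,0.009,0,0,0,1,-0.002,0,0.009,0,0,0,0.35,-0.002,0,0.009,0,0,0,0.1,-0.002,0,0.009,0,0,0,0.05,-0.002,0,0.009,0,0,0,0]'; python3 -m crank '[0,0,0,0,0,0,0,0,0,0,0,0,0,0,0,0,0,0,0,0,0]'
```

```text
t: 3.18
tcp_pos: [0.5529, -0.0255, 0.0737]
tool_rot: [1.995, 2.426, 0.0]
contact_force: [-4.7, 0.8, 13.1]
grip_width: 0.0134
t: 3.55
tcp_pos: [0.5531, -0.0255, 0.0737]
tool_rot: [1.995, 2.426, 0.001]
contact_force: [-0.5, 0.1, 3.4]
grip_width: 0.013
```

Gripped at 13 mm width. Next a slow straight lift.

```bash
python3 -m crank '[0,0,-0.008,0,0,0,0,0,0,-0.02,0,0,0,0,0,0,-0.05,0,0,0,0,0,0,-0.09,0,0,0,0,0,0,-0.12,0,0,0,0]'; python3 - <<'E'
from h import *
y=np.radians(5.5+90)
goal((0.536,-0.305,0.19),down(y),False)
cv2.imwrite("pics/s3.png",np.hstack([r.snapshot("scene")[150:350,140:400],r.snapshot("side")[150:350,290:550]])[:,:,::-1])
E
```

```text
t: 4.18
tcp_pos: [0.5531, -0.0255, 0.1957]
tool_rot: [1.994, 2.425, 0.002]
contact_force: [-0.0, -0.4, -1.3]
grip_width: 0.0129
t 4.17 tcp [ 0.5531 -0.0255  0.1957] q [-0.17  0.28  1.63  0.    1.23 -1.94] F [-0.  -0.4 -1.3] w 0.0129
shift [-0.2709 -0.0708  0.0057] dist 0.28
turn [0.11 0.03 5.65] mag 5.6 flip 0
```

View pics/s3.png

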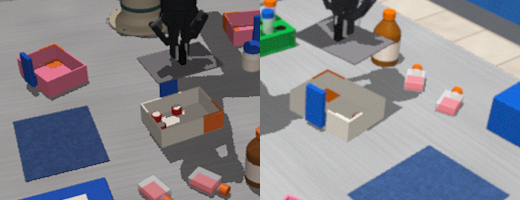

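The cover is up and clear, and some caps are visible in the tote. I'll carry the cover over the mat.

```bash
python3 -m crank '[-0.04,-0.01,0,0,0,1,0,-0.1,-0.026,0,0,0,2,0,-0.16,-0.042,0,0,0,3.5,0,-0.215,-0.056,0,0,0,4.5,0,-0.255,-0.067,0,0,0,5.5,0]';python3 -m crank '[-0.016,-0.004,0,0,0,0,0,-0.016,-0.004,0,0,0,0,0,-0.016,-0.004,0,0,0,0,0]'; python3 - <<'E'
from h import *
y=np.radians(5.5+90)
goal((0.536,-0.305,0.19),down(y),False)
s=r.state()
cv2.imwrite("pics/s4.png",r.snapshot("scene")[:,:,::-1])
cv2.imwrite("pics/d4.png",r.snapshot("side")[:,:,::-1])
cv2.imwrite("pics/w4.png",r.snapshot("wrist")[:,:,::-1])
np.save("w4.npy",np.r_[s["tcp_pos"],s["tool_rot"]])
E
```

```text
t: 4.9
tcp_pos: [0.5354, -0.2908, 0.1922]
tool_rot: [-2.111, -2.325, 0.001]
contact_force: [0.2, 0.6, -1.4]
grip_width: 0.0128
t: 5.28
tcp_pos: [0.5338, -0.3032, 0.1931]
tool_rot: [-2.107, -2.328, -0.001]
contact_force: [0.4, -0.0, -1.2]
grip_width: 0.0132
t 5.28 tcp [ 0.5338 -0.3032  0.1931] q [-0.63  0.37  1.5   0.    1.27 -2.3 ] F [ 0.4 -0.  -1.2] w 0.0132
shift [-0.002   0.002   0.0031] dist 0.004
turn [-0.03 -0.1   0.2 ] mag 0.2 flip 0
```

View pics/s4.png

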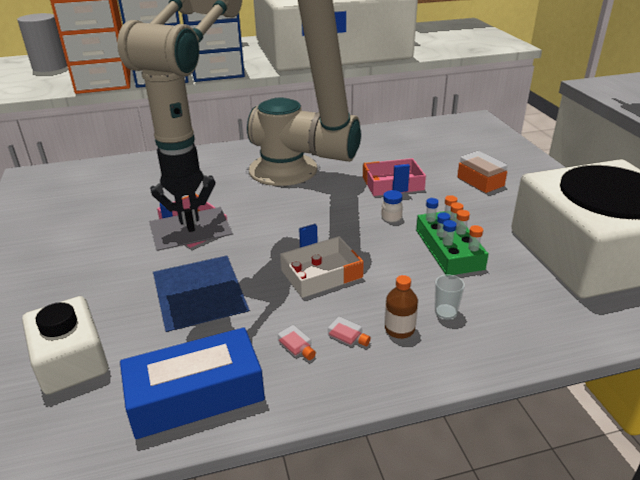

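View pics/w4.png

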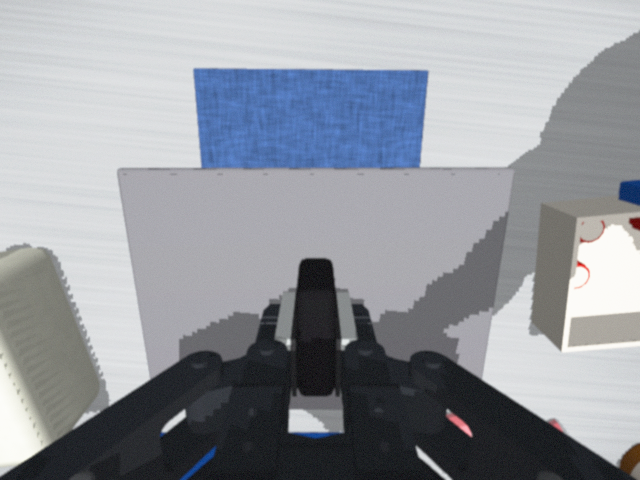

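View pics/d4.png

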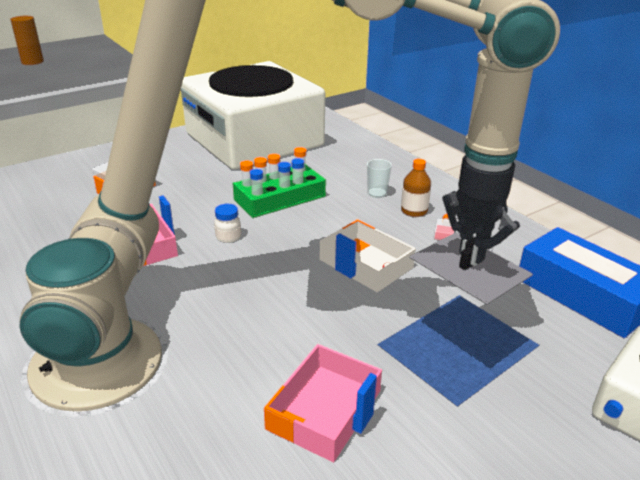

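```bash
python3 - <<'E'
from h import *
w=np.load("w4.npy");W=wcam(w[:3],w[3:])
a=onplane(W,(194,69),.003);b=onplane(W,(427,70),.003);print(a,b,np.linalg.norm(a-b),np.degrees(np.arctan2(*(b-a)[:2]))) 
c=onplane(W,(119,169),.171);d=onplane(W,(514,169.5),.171);print(c,d,np.linalg.norm(c-d),np.degrees(np.arctan2(*(d-c)[:2])))
yaw=np.radians(5.8);ux=np.array([np.cos(yaw),np.sin(yaw)])
print("mat ctr",(a+b)[:2]/2+ux*.11,"lid ctr",(c+d)[:2]/2+ux*.058)
E
```

```text
[ 0.43428963 -0.40521625  0.003     ] [ 0.41731679 -0.22882732  0.003     ] 0.17720363843236908 -5.496302050328636
[ 0.48351282 -0.38458009  0.171     ] [ 0.46855161 -0.23208008  0.171     ] 0.1532321429641764 -5.603144818865222
mat ctr [ 0.53524009 -0.30590559] lid ctr [ 0.5337353  -0.30246882]
```

The mat centre is (0.535,-0.306) and the cover centre (0.534,-0.3025), with the yaws agreeing. I'll shift 3.5 mm and lower it.

```bash
python3 -m crank '[-0.0035,0.001,0.04,0,0,0,0,-0.0035,0.001,0.085,0,0,0,0,-0.0035,0.001,0.12,0,0,0,0,-0.0035,0.001,0.14,0,0,0,0,-0.0035,0.001,0.15,0,0,0,0]';python3 -m crank '[0,0,0.004,0,0,0,0,0,0,0.007,0,0,0,0,0,0,0.007,0,0,0,0]'; python3 - <<'E'
from h import *
goal((0.535,-0.306,0.033),down(np.radians(95.5)),False)
cv2.imwrite("pics/d5.png",np.hstack([cv2.resize(r.snapshot("scene")[190:340,130:280],None,fx=2.6,fy=2.6),cv2.resize(r.snapshot("side")[260:410,380:530],None,fx=2.6,fy=2.6)])[:,:,::-1])
E
```

```text
t: 6.05
tcp_pos: [0.535, -0.307, 0.0423]
tool_rot: [-2.107, -2.328, -0.0]
contact_force: [0.6, -0.9, -0.6]
grip_width: 0.0132
t: 6.42
tcp_pos: [0.5356, -0.3085, 0.037]
tool_rot: [2.109, 2.327, 0.0]
contact_force: [-0.4, 0.2, -1.6]
grip_width: 0.013
t 6.42 tcp [ 0.5356 -0.3085  0.037 ] q [-0.64  0.51  1.69  0.    0.94 -2.3 ] F [-0.4  0.2 -1.6] w 0.013
shift [ 0.0025 -0.0004  0.004 ] dist 0.005
turn [0.05 0.04 0.14] mag 0.2 flip 0
```

View pics/d5.png

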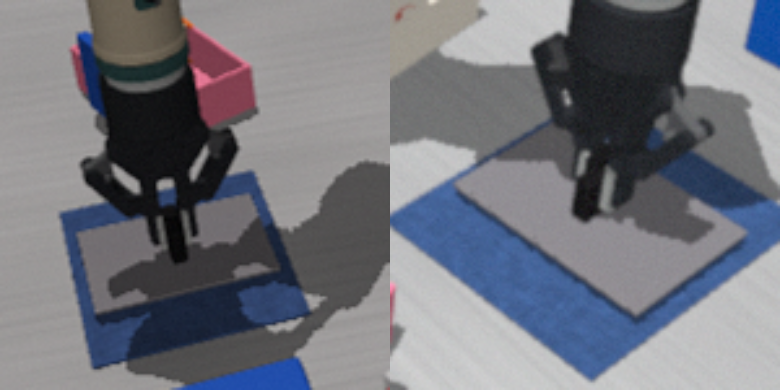

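The cover is over the mat with margin all round, about 3 mm up.

```bash
python3 -m crank '[0.0015,0,0.002,0,0,0,0,0.0015,0,0.004,0,0,0,0,0.0015,0,0.004,0,0,0,0]'
```

```text
t: 6.9
tcp_pos: [0.5351, -0.3067, 0.0327]
tool_rot: [2.109, 2.328, 0.0]
contact_force: [0.0, 0.8, 3.2]
grip_width: 0.013
```

```bash
python3 -m crank '[0,0,0,0,0,0,0.4,0,0,0,0,0,0,0.5,0,0,0,0,0,0,0.5,0,0,-0.03,0,0,0,0.5,0,0,-0.09,0,0,0,0.5]'; python3 - <<'E'
from h import *
cv2.imwrite("pics/d6.png",np.hstack([cv2.resize(r.snapshot("scene")[190:340,130:280],None,fx=2.6,fy=2.6),cv2.resize(r.snapshot("side")[260:410,380:530],None,fx=2.6,fy=2.6)])[:,:,::-1])
p=np.array([0.553,-0.023]);a=np.radians(11.3)
h=p+np.array([np.cos(a),np.sin(a)])*-.067;print(h)
goal((*h,0.2),down(a))
E
```

```text
t: 7.52
tcp_pos: [0.5334, -0.3057, 0.1205]
tool_rot: [-2.105, -2.323, 0.001]
contact_force: [0.6, -0.5, 0.6]
grip_width: 0.043
[ 0.48729882 -0.03612839]
t 7.62 tcp [ 0.5389 -0.3095  0.129 ] q [-0.63  0.42  1.59  0.    1.12 -2.3 ] F [ 1.1 -1.2  0.9] w 0.0429
shift [ 0.2765 -0.0237 -0.0737] dist 0.287
turn [ 8.400e-01 -1.000e-02  8.435e+01] mag 84.4 flip 0
turn [ 1.000e-02  8.700e-01 -9.565e+01] mag 95.7 flip 1
```

View pics/d6.png

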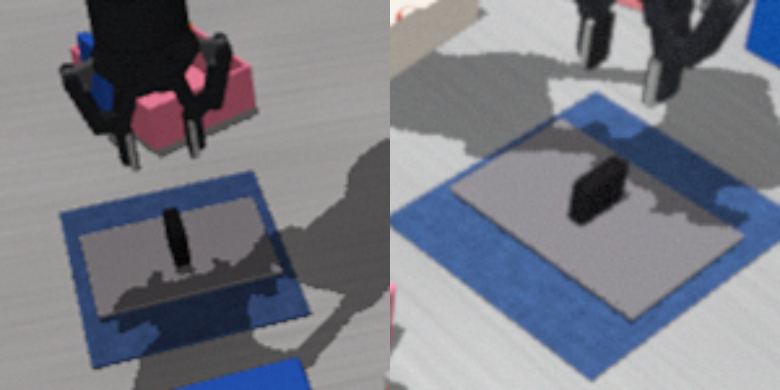

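The cover lies flat on the mat, grip up and released. I'll raise the arm and turn toward the handle.

```bash
python3 -m crank '[0.03,-0.002,-0.05,0,0,10,0.7,0.08,-0.006,-0.074,0,0,20,0.8,0.14,-0.012,-0.074,0,0,30,0.8,0.19,-0.016,-0.074,0,0,40,0.8,0.24,-0.02,-0.074,0,0,50,0.8]'; python3 - <<'E'
from h import *
goal((.4873,-.0361,0.2),down(np.radians(11.3)),False)
E
```

```text
t: 8.25
tcp_pos: [0.491, -0.0683, 0.1962]
tool_rot: [-2.899, -1.21, -0.001]
contact_force: [0.8, 0.5, 1.1]
grip_width: 0.0686
t 8.25 tcp [ 0.491  -0.0683  0.1962] q [-0.28  0.19  1.75  0.    1.2  -1.07] F [0.8 0.5 1.1] w 0.0686
shift [ 0.0203 -0.0253 -0.0038] dist 0.033
turn [-1.0e-02 -2.0e-02  3.4e+01] mag 34.0 flip 0
```

```bash
python3 -m crank '[0.01,-0.01,-0.003,0,0,10,0.8,0.02,-0.025,-0.003,0,0,20,0.8,0.02,-0.025,-0.003,0,0,30,0.8,0.02,-0.025,-0.003,0,0,34,0.8,0.02,-0.025,-0.003,0,0,34,0.8]'; python3 - <<'E'
from h import *
goal((.4873,-.0361,0.2),down(np.radians(11.3)),False)
s=r.state()
cv2.imwrite("pics/w7.png",r.snapshot("wrist")[:,:,::-1])
cv2.imwrite("pics/s7.png",r.snapshot("scene")[:,:,::-1])
cv2.imwrite("pics/d7.png",r.snapshot("side")[:,:,::-1])
np.save("w7.npy",np.r_[s["tcp_pos"],s["tool_rot"]])
cv2.imwrite("pics/d7c.png",np.hstack([cv2.resize(r.snapshot("scene")[190:310,250:400],None,fx=2.6,fy=2.6),cv2.resize(r.snapshot("side")[190:310,290:440],None,fx=2.6,fy=2.6)])[:,:,::-1])
E
```

```text
t: 8.88
tcp_pos: [0.4875, -0.0381, 0.199]
tool_rot: [-3.125, -0.32, 0.001]
contact_force: [-0.5, -0.9, -0.0]
grip_width: 0.0681
t 8.88 tcp [ 0.4875 -0.0381  0.199 ] q [-0.22  0.18  1.76  0.    1.21 -0.42] F [-0.5 -0.9 -0. ] w 0.0681
shift [ 0.0002 -0.002  -0.001 ] dist 0.002
turn [-0.01  0.02  0.4 ] mag 0.4 flip 0
```

View pics/w7.png

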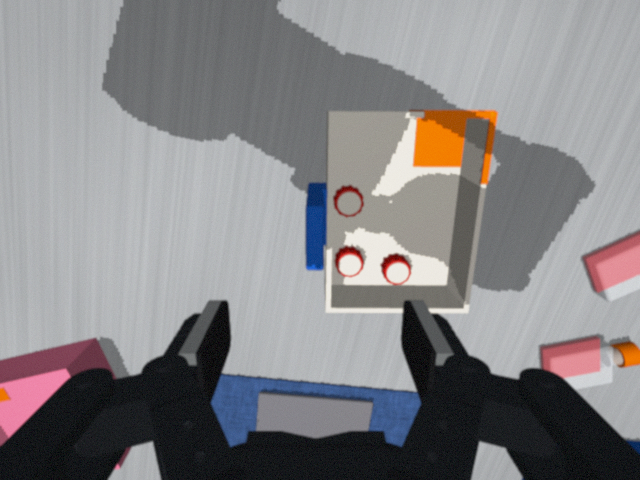

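View pics/d7c.png

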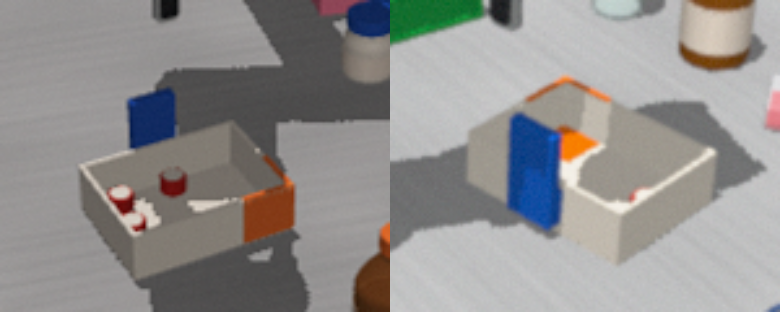

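```bash
python3 - <<'E'
import cv2
a=cv2.imread("pics/w7.png")
cv2.imwrite("pics/w7c.png",cv2.resize(a[100:320,295:505],None,fx=3.5,fy=2.7,interpolation=cv2.INTER_CUBIC))
E
```

```text
(no output)
```

View pics/w7c.png

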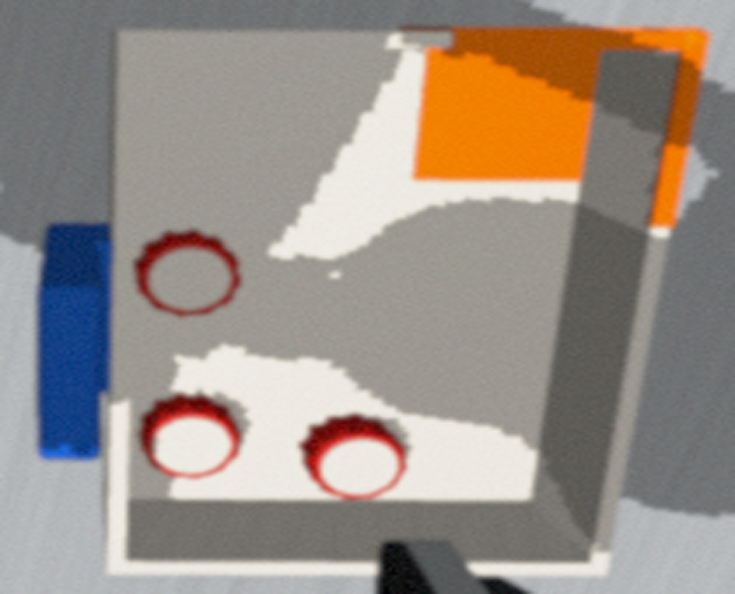

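```bash
python3 - <<'E'
from h import *
w=np.load("w7.npy");W=wcam(w[:3],w[3:])
mm=lambda *a:np.array(a)/1000
c=lambda u,v:np.array([295+(u+.5)/3.5-.5,100+(v+.5)/2.7-.5])
rim=[(W,mm(-58,78,48),c(115,28)),(W,mm(58,78,48),c(708,28)),(W,mm(58,-78,48),c(606,575)),(W,mm(-58,-78,48),c(108,575))]
ha=[(W,mm(-73,22,94),c(42,287)),(W,mm(-61,22,94),c(103,287)),(W,mm(-61,-22,94),c(99,457)),(W,mm(-73,-22,94),c(40,457))]
for o in(rim,ha,rim+ha):
    p,e=fit(o);print(p,np.degrees(p[2]));print(e.tolist())
    a=p[2];print("handle",p[:2]-.067*np.array([np.cos(a),np.sin(a)]))
E
```

```text
[ 0.55164925 -0.02360228  0.20195416] 11.571121180307887
[[0.3, 0.2], [-0.6, 0.6], [0.4, -0.4], [-0.0, -0.7]]
handle [ 0.48601093 -0.03704142]
[ 0.55208733 -0.02387155  0.19170317] 10.983782424144628
[[-1.0, -1.3], [1.0, -1.1], [0.7, 1.5], [-0.7, 1.3]]
handle [ 0.48631469 -0.03663714]
[ 0.55183466 -0.02343714  0.20050304] 11.487978168646379
[[0.8, -0.2], [-0.1, 0.5], [0.5, -0.4], [0.1, -0.9], [-1.6, -1.1], [0.4, -1.0], [0.8, 1.6], [-0.7, 1.5]]
handle [ 0.48617691 -0.03678102]
```

```bash
python3 - <<'E'
from h import *
goal((.4861,-.0368,0.071),down(np.radians(11.5)),False)
E
python3 -m crank '[-0.0015,-0.001,0.04,0,0,0.2,0.8,-0.0015,-0.001,0.08,0,0,0.2,0.7,-0.0015,-0.001,0.105,0,0,0.2,0.6,-0.0015,-0.001,0.12,0,0,0.2,0.5,-0.0015,-0.001,0.12,0,0,0.2,0.5]'; python3 - <<'E'
from h import *
goal((.4861,-.0368,0.071),down(np.radians(11.5)),False)
cv2.imwrite("pics/d8c.png",np.hstack([cv2.resize(r.snapshot("scene")[190:310,250:400],None,fx=2.6,fy=2.6),cv2.resize(r.snapshot("side")[190:310,290:440],None,fx=2.6,fy=2.6)])[:,:,::-1])
E
```

```text
t 9.12 tcp [ 0.4877 -0.0382  0.1993] q [-0.22  0.18  1.76  0.    1.21 -0.42] F [ 0.2 -0.2 -0. ] w 0.0682
shift [-0.0013 -0.0017  0.1283] dist 0.128
turn [-0.01  0.    0.16] mag 0.2 flip 0
t: 9.75
tcp_pos: [0.4852, -0.0374, 0.0784]
tool_rot: [-3.125, -0.313, 0.004]
contact_force: [0.4, 0.7, -0.2]
grip_width: 0.0425
t 9.75 tcp [ 0.4852 -0.0374  0.0784] q [-0.22  0.31  1.93  0.    0.91 -0.42] F [ 0.4  0.7 -0.2] w 0.0425
shift [ 0.001  -0.0004  0.0074] dist 0.007
turn [-0.07  0.15 -0.05] mag 0.2 flip 0
```

View pics/d8c.png

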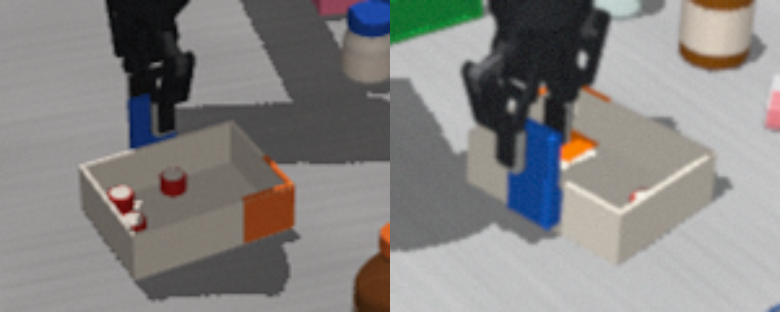

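```bash
python3 - <<'E'
from h import *
a=np.radians(11.5);R=Rt.from_euler('z',a).as_matrix();p=np.array([.5518,-.0235,0])
s=r.state();T=Rt.from_rotvec(s["tool_rot"])
for n,(x0,y0,off) in dict(scene=(250,190,0),side=(290,190,390)).items():
    f=lambda X:((proj(C[n],X)[0]-[x0,y0])*2.6+[off,0]).round(0)
    print(n,"plate top +-y",f(R@[-.067,.022,.094]+p),f(R@[-.067,-.022,.094]+p))
    print(" tips",[f(s["tcp_pos"]+T.apply([d,0,.003])) for d in(-.03,-.021,.021,.03)])
E
```

```text
scene plate top +-y [170.  88.] [126. 101.]
 tips [array([134.,  95.]), array([138., 100.]), array([158., 122.]), array([162., 127.])]
side plate top +-y [511. 112.] [555. 135.]
 tips [array([506., 159.]), array([514., 155.]), array([552., 132.]), array([560., 128.])]
```

The projections of the fingers agree with the picture, and they straddle the plate centred. I'll go down the last 7 mm and close.

```bash
python3 -m crank '[0.001,-0.0004,0.004,0,0,0,0.5,0.001,-0.0004,0.0075,0,0,0,0.5,0.001,-0.0004,0.0075,0,0,0,0.2,0.001,-0.0004,0.0075,0,0,0,0,0.001,-0.0004,0.0075,0,0,0,0]'; python3 -m crank '[0,0,0,0,0,0,0,0,0,0,0,0,0,0,0,0,0,0,0,0,0,0,0,0,0,0,0,0]'; python3 - <<'E'
from h import *
cv2.imwrite("pics/d9c.png",np.hstack([cv2.resize(r.snapshot("scene")[190:310,250:400],None,fx=2.6,fy=2.6),cv2.resize(r.snapshot("side")[190:310,290:440],None,fx=2.6,fy=2.6)])[:,:,::-1])
E
```

```text
t: 10.48
tcp_pos: [0.4869, -0.037, 0.0721]
tool_rot: [3.126, 0.313, 0.0]
contact_force: [-0.8, 0.3, 1.6]
grip_width: 0.011
t: 10.98
tcp_pos: [0.4869, -0.0369, 0.0721]
tool_rot: [-3.126, -0.313, -0.0]
contact_force: [-1.7, -0.6, 5.9]
grip_width: 0.0114
```

View pics/d9c.png

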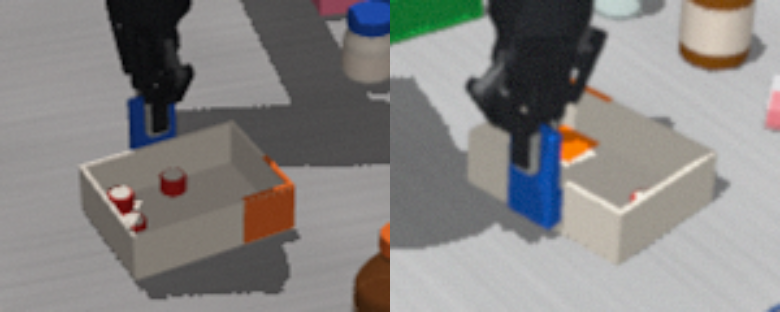

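Gripped at 11 mm. I'll lift slowly first and work out the tilt pose.

```bash
python3 -m crank '[0,0,-0.006,0,0,0,0,0,0,-0.015,0,0,0,0,0,0,-0.03,0,0,0,0,0,0,-0.055,0,0,0,0,0,0,-0.085,0,0,0,0]'; python3 -m crank '[0,0,-0.03,0,0,0,0,0,0,-0.06,0,0,0,0,0,0,-0.09,0,0,0,0,0,0,-0.11,0,0,0,0,0,0,-0.12,0,0,0,0]'; python3 - <<'E'
from h import *
a=np.radians(11.5);R=Rt.from_euler('z',a)
for th in(15,33):
    ph=np.radians(50);Q=Rt.from_rotvec(np.radians(th)*np.array([-np.sin(ph),np.cos(ph),0]))
    ctr=np.array([.5518,-.0235,.2])
    pos=ctr+(R*Q).apply([-.067,0,.072]);G=(R*Q*R.inv()).as_matrix()@down(a)
    print(th,pos.round(4),"feet z",[(ctr+(R*Q).apply(f))[2].round(3) for f in np.array([[58,78,0],[58,-78,0],[-58,78,0],[-58,-78,0]])/1e3])
    goal(pos,G,False)
cv2.imwrite("pics/s10.png",np.hstack([cv2.resize(r.snapshot("scene")[140:310,230:420],None,fx=2.05,fy=2.05),cv2.resize(r.snapshot("side")[120:290,270:460],None,fx=2.05,fy=2.05)])[:,:,::-1])
for uv in((400,333),(447,312)):print(onplane(C["scene"],uv,0))
E
```

```text
t: 11.7
tcp_pos: [0.4864, -0.0367, 0.1573]
tool_rot: [-3.125, -0.313, 0.002]
contact_force: [1.3, 0.5, -3.3]
grip_width: 0.0111
t: 12.32
tcp_pos: [0.4871, -0.0369, 0.2781]
tool_rot: [3.126, 0.313, 0.003]
contact_force: [-0.3, -0.1, -4.1]
grip_width: 0.0112
15 [ 0.4957 -0.0192  0.2807] feet z [np.float64(0.175), np.float64(0.206), np.float64(0.194), np.float64(0.225)]
t 12.32 tcp [ 0.4871 -0.0369  0.2781] q [-0.22  0.13  1.62  0.    1.39 -0.42] F [-0.3 -0.1 -4.1] w 0.0112
shift [ 0.0119 -0.0157 -0.0026] dist 0.02
turn [-11.46  -9.73  -0.07] mag 15.0 flip 0
33 [0.5082 0.0037 0.2838] feet z [np.float64(0.147), np.float64(0.212), np.float64(0.188), np.float64(0.253)]
t 12.32 tcp [ 0.4871 -0.0369  0.2781] q [-0.22  0.13  1.62  0.    1.39 -0.42] F [-0.3 -0.1 -4.1] w 0.0112
shift [ 0.0287 -0.0356 -0.0057] dist 0.046
turn [-25.26 -21.29  -0.08] mag 33.0 flip 0
[7.91791682e-01 8.17166722e-02 1.11022302e-16]
[0.75945663 0.20251519 0.        ]
```

View pics/s10.png

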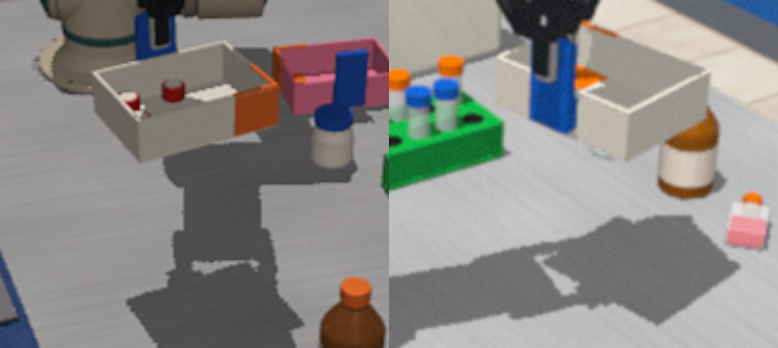

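The tote is held level and clear of the bench. Next is a gradual tilt.

```bash
python3 -m crank '[0.002,-0.003,0,-2.3,-1.9,0,0,0.005,-0.006,-0.001,-5,-4.2,0,0,0.008,-0.011,-0.002,-8,-6.8,0,0,0.011,-0.015,-0.002,-11,-9.3,0,0,0.015,-0.02,-0.003,-14,-11.8,0,0]';  python3 - <<'E'
from h import *
a=np.radians(11.5);R=Rt.from_euler('z',a)
for th in(33,36):
    ph=np.radians(50);Q=Rt.from_rotvec(np.radians(th)*np.array([-np.sin(ph),np.cos(ph),0]))
    ctr=np.array([.5518,-.0235,.2])
    pos=ctr+(R*Q).apply([-.067,0,.072]);G=(R*Q*R.inv()).as_matrix()@down(a)
    goal(pos,G,False)
cv2.imwrite("pics/s11.png",np.hstack([cv2.resize(r.snapshot("scene")[140:310,230:420],None,fx=2.05,fy=2.05),cv2.resize(r.snapshot("side")[120:290,270:460],None,fx=2.05,fy=2.05)])[:,:,::-1])
E
```

```text
t: 13.05
tcp_pos: [0.4973, -0.0138, 0.2786]
tool_rot: [2.851, 0.286, -0.265]
contact_force: [-0.2, -0.1, -3.4]
grip_width: 0.0114
t 13.05 tcp [ 0.4973 -0.0138  0.2786] q [ 0.02  0.24  1.52 -0.28  1.55 -0.15] F [-0.2 -0.1 -3.4] w 0.0114
shift [ 0.0124 -0.0129 -0.0115] dist 0.021
turn [-11.27  -9.23   0.02] mag 14.6 flip 0
t 13.05 tcp [ 0.4973 -0.0138  0.2786] q [ 0.02  0.24  1.52 -0.28  1.55 -0.15] F [-0.2 -0.1 -3.4] w 0.0114
shift [ 0.0151 -0.0162 -0.0126] dist 0.025
turn [-13.57 -11.16   0.02] mag 17.6 flip 0
```

View pics/s11.png

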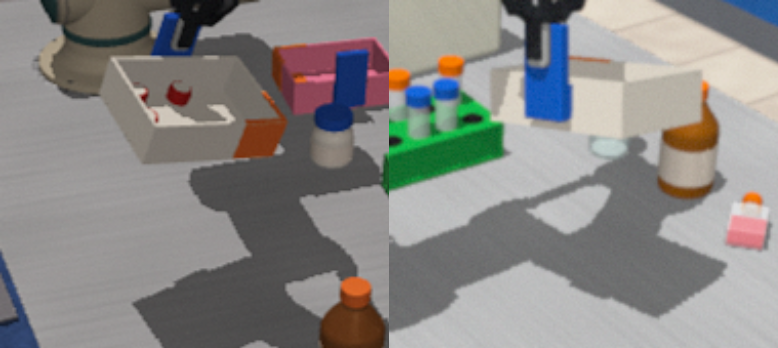

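```bash
python3 -m crank '[0.003,-0.003,-0.003,-2.8,-2.3,0,0,0.006,-0.006,-0.005,-5.6,-4.6,0,0,0.009,-0.009,-0.008,-8.4,-6.9,0,0,0.012,-0.013,-0.011,-11.2,-9.2,0,0,0.0135,-0.0145,-0.012,-12.4,-10.2,0,0]'; python3 -m crank '[0,0,0,0,0,0,0,0,0,0,0,0,0,0,0,0,0,0,0,0,0,0,0,0,0,0,0,0]'; cat > look.py <<'E'
from h import *
import sys
n=sys.argv[1]
s=r.state();T=Rt.from_rotvec(s["tool_rot"]);a=np.radians(11.5)
Rt0=T*Rt.from_matrix(down(a)).inv()*Rt.from_euler('z',a) # tote rot
up=Rt0.apply([0,0,1]);th=np.degrees(np.arccos(up[2]));d=Rt0.inv().apply([0,0,-1])
ctr=s["tcp_pos"]-Rt0.apply([-.067,0,.072])
print("t",s["t"],"tilt",th.round(1),"downslope dir in tote",np.degrees(np.arctan2(d[1],d[0])).round(1),"ctr",ctr.round(3),"feet z",[(ctr+Rt0.apply(f))[2].round(3) for f in np.array([[58,78,0],[58,-78,0],[-58,78,0],[-58,-78,0]])/1e3],"qv",np.abs(s["qvel"]).max().round(4),"w",s["grip_width"],"F",s["contact_force"].round(1))
A,B,Wi=r.snapshot("scene"),r.snapshot("side"),r.snapshot("wrist")
cv2.imwrite(f"pics/{n}.png",np.hstack([cv2.resize(A[140:310,230:420],None,fx=2.05,fy=2.05),cv2.resize(B[120:290,270:460],None,fx=2.05,fy=2.05)])[:,:,::-1])
cv2.imwrite(f"pics/{n}w.png",Wi[:,:,::-1]);cv2.imwrite(f"pics/{n}s.png",A[:,:,::-1]);cv2.imwrite(f"pics/{n}d.png",B[:,:,::-1])
E
python3 look.py k1
```

```text
t: 13.78
tcp_pos: [0.5094, 0.0053, 0.2839]
tool_rot: [2.596, 0.263, -0.454]
contact_force: [0.4, -0.1, -3.6]
grip_width: 0.0112
t: 14.28
tcp_pos: [0.5092, 0.0047, 0.2854]
tool_rot: [2.596, 0.26, -0.451]
contact_force: [0.8, -0.7, -2.7]
grip_width: 0.0118
t 14.275 tilt 34.3 downslope dir in tote 50.2 ctr [ 0.552 -0.024  0.202] feet z [np.float64(0.147), np.float64(0.215), np.float64(0.189), np.float64(0.257)] qv 0.002 w 0.011798569382707715 F [ 0.8 -0.7 -2.7]
```

View pics/k1.png

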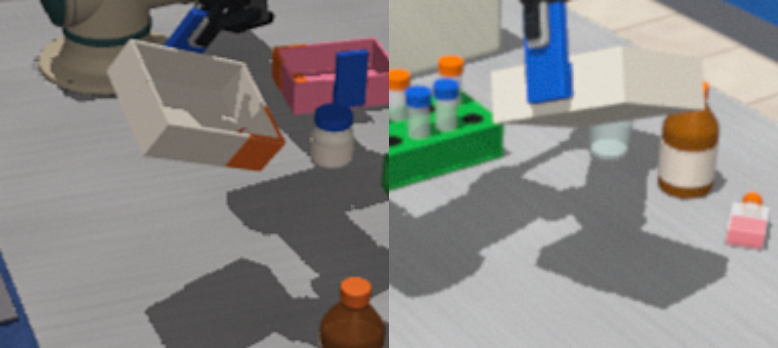

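View pics/k1w.png

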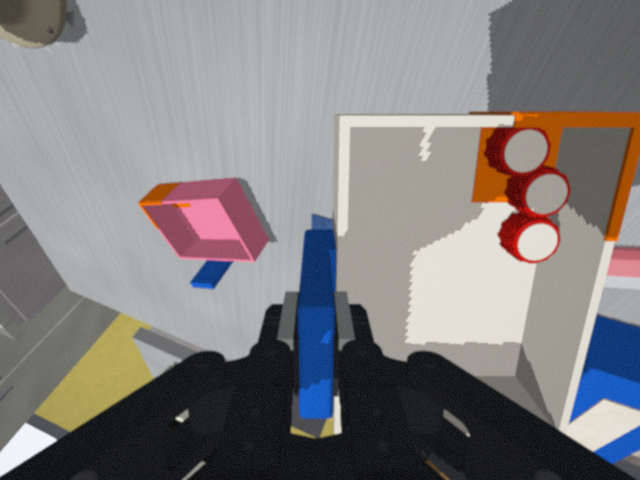

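The caps have slid to the +x +y end at (525,150), (545,192) and (537,240) in the wrist view. I'll work out where they are in the tote's frame.

```bash
cat > caps.py <<'E'
from h import *
def caps(uvs):
    s=r.state();T=Rt.from_rotvec(s["tool_rot"])
    # tote frame in tool frame: tool x = tote x, y=-y, z=-z
    M=np.array(C["wrist"]["mount"]);K=C["wrist"]["K"]
    for uv in uvs:
        d=M[:3,:3]@np.linalg.solve(K,[*uv,1]);o=M[:3,3]
        f=lambda v:np.array([v[0],-v[1],-v[2]])
        o2=f(o)+[-.067,0,.072];d2=f(d);z=.021
        print(uv,((o2+d2*(z-o2[2])/d2[2])*1000).round(1))
E
python3 - <<'E'
import cv2
from caps import *
a=cv2.imread("pics/k1w.png")
cv2.imwrite("pics/k1wc.png",cv2.resize(a[100:280,455:640],None,fx=4,fy=3.3,interpolation=cv2.INTER_CUBIC))
caps([(527,150),(545,192),(537,240)])
E
```

```text
(527, 150) [29.  62.4 21. ]
(545, 192) [40.8 43.  21. ]
(537, 240) [41.2 19.2 21. ]
```

View pics/k1wc.png

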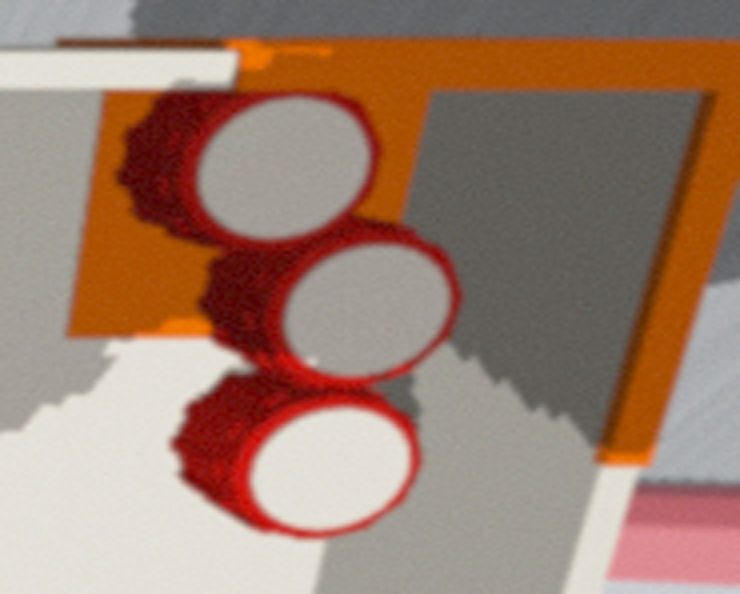

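The caps have arched: A (29,62) and B (41,43) hold each other just short of the corner, with C (41,19) behind. I'll swing the downslope towards +y for a moment so B and C run into the corner along the +x wall, then swing back.

```bash
cat > tiltgoal.py <<'E'
from h import *
import sys
a=np.radians(11.5);R=Rt.from_euler('z',a)
for arg in sys.argv[1:]:
    th,ph=map(float,arg.split(","));ph=np.radians(ph);Q=Rt.from_rotvec(np.radians(th)*np.array([-np.sin(ph),np.cos(ph),0]))
    ctr=np.array([.5518,-.0235,.205]);print(arg)
    goal(ctr+(R*Q).apply([-.067,0,.072]),(R*Q*R.inv()).as_matrix()@down(a),False)
E
python3 tiltgoal.py 33,70 33,90
```

```text
33,70
t 14.43 tcp [0.5093 0.0049 0.2853] q [ 0.18  0.37  1.42 -0.46  1.74 -0.01] F [ 0.1 -0.9 -2.6] w 0.0116
shift [-0.0129 -0.0082  0.0102] dist 0.018
turn [-4.32 10.16  3.22] mag 11.5 flip 0
33,90
t 14.43 tcp [0.5093 0.0049 0.2853] q [ 0.18  0.37  1.42 -0.46  1.74 -0.01] F [ 0.1 -0.9 -2.6] w 0.0116
shift [-0.0219 -0.0139  0.0263] dist 0.037
turn [-6.22 20.92  6.15] mag 22.7 flip 0
```

```bash
python3 -m crank '[-0.007,-0.004,0.005,-2.2,5,1.6,0,-0.013,-0.008,0.01,-4.3,10.2,3.2,0,-0.018,-0.011,0.018,-5.3,15.5,4.7,0,-0.022,-0.014,0.026,-6.2,21,6.2,0,-0.022,-0.014,0.026,-6.2,21,6.2,0]'; python3 -m crank '[0,0,0,0,0,0,0,0,0,0,0,0,0,0]'; python3 look.py k2; python3 tiltgoal.py 34,50 34,70
```

```text
t: 15.05
tcp_pos: [0.4754, 0.0016, 0.2653]
tool_rot: [2.555, 0.258, 0.074]
contact_force: [1.2, -0.6, -3.7]
grip_width: 0.0114
t: 15.3
tcp_pos: [0.4798, 0.0021, 0.2658]
tool_rot: [2.555, 0.256, 0.078]
contact_force: [0.8, 0.4, -2.6]
grip_width: 0.0109
t 15.3 tilt 33.0 downslope dir in tote 90.2 ctr [ 0.553 -0.023  0.206] feet z [np.float64(0.163), np.float64(0.248), np.float64(0.163), np.float64(0.248)] qv 0.0054 w 0.010916476539533785 F [ 0.8  0.4 -2.6]
34,50
t 15.45 tcp [0.4792 0.002  0.2654] q [ 0.26  0.16  1.76 -0.6   1.31  0.24] F [-0.4 -0.1 -2.6] w 0.0112
shift [ 0.0297  0.0152 -0.018 ] dist 0.038
turn [  6.54 -20.82  -6.2 ] mag 22.7 flip 0
34,70
t 15.45 tcp [0.4792 0.002  0.2654] q [ 0.26  0.16  1.76 -0.6   1.31  0.24] F [-0.4 -0.1 -2.6] w 0.0112
shift [ 0.0142  0.0048 -0.0113] dist 0.019
turn [  0.92 -11.04  -3.3 ] mag 11.6 flip 0
```

View pics/k2w.png

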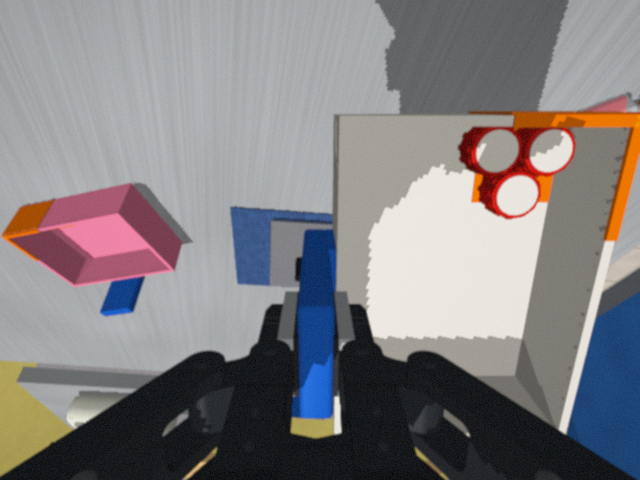

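The caps have dropped together, with one in the corner and the others against it. Now I'll swing back to tilting towards the corner.

```bash
python3 -m crank '[0.007,0.0025,-0.006,0.5,-5.5,-1.6,0,0.014,0.005,-0.011,0.9,-11,-3.3,0,0.022,0.01,-0.015,3.5,-16,-4.8,0,0.0297,0.0152,-0.018,6.5,-20.8,-6.2,0,0.0297,0.0152,-0.018,6.5,-20.8,-6.2,0]'; python3 -m crank '[0,0,0,0,0,0,0,0,0,0,0,0,0,0,0,0,0,0,0,0,0,0,0,0,0,0,0,0]'; python3 look.py k3
```

```text
t: 16.08
tcp_pos: [0.5105, 0.0043, 0.288]
tool_rot: [2.601, 0.26, -0.447]
contact_force: [-0.6, 0.7, -3.5]
grip_width: 0.0115
t: 16.58
tcp_pos: [0.5076, 0.0052, 0.2893]
tool_rot: [2.601, 0.263, -0.448]
contact_force: [-0.1, 0.5, -3.0]
grip_width: 0.0111
t 16.575 tilt 34.0 downslope dir in tote 50.1 ctr [ 0.551 -0.023  0.206] feet z [np.float64(0.151), np.float64(0.218), np.float64(0.193), np.float64(0.26)] qv 0.0068 w 0.01112609987185117 F [-0.1  0.5 -3. ]
```

View pics/k3w.png

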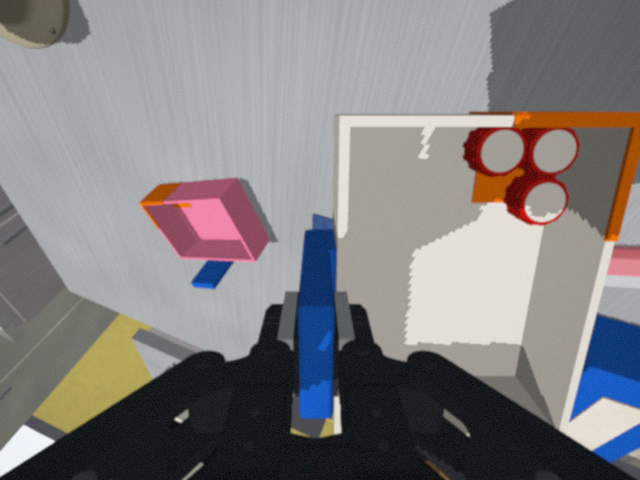

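View pics/k3s.png

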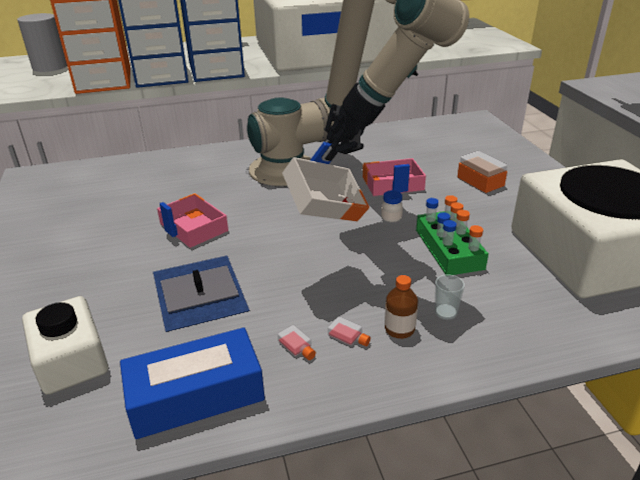

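View pics/k3d.png

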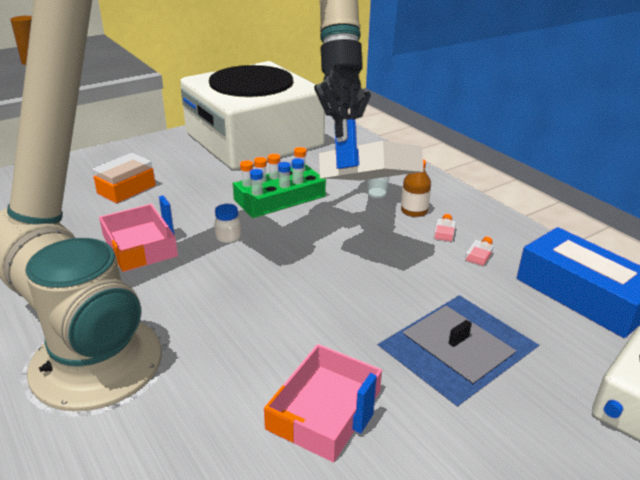

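One cap sits in the corner with one against it along each wall. The tote is still, tilted about 34°, and the cover lies on the mat with everything else where it was. I'll hand it in.

```bash
python3 - <<'E'
from h import *
s=r.state();print(s["t"],np.abs(s["qvel"]).max(),s["grip_width"])
print(r.job_done())
E
```

```text
16.725 0.0027225095241610593 0.010980946076260777
the job is handed in; nothing more can be done
None
```

The job is done and handed in at 16.7 s of the 51 s allowed; `job_done` gives no verdict.

I lifted the cover off, laid it flat on the mat with its grip up, and let go of it. I then took the tote by its blue handle, lifted it and tilted it towards the orange corner.

On the first tilt the caps jammed against each other just short of the corner. I swung the tilt towards the tote's +y side for a moment to free them, then back towards the corner.

Last checks, with tilt and heights worked out from the arm's pose and assuming the grip didn't slip (the picture shows no slip):
- **Tilt:** about 34°, towards the orange corner.
- **Height:** the lowest corner is about 15 cm above the bench.
- **Position:** the tote is within a few mm of straight above where it stood.
- **Stillness and grip:** the arm is still, with only the gripper holding the tote by the handle (11 mm finger opening).
- **Caps:** the wrist camera shows all three together in the corner: one in it, and one against it along each wall.
- **Bench:** the cover lies fully on the mat, and the scene and side pictures show nothing else moved.

No check failed or disagreed.

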